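Open the ratchet clamp on the welded piece

ROBOT

A 6-joint arm with a two-finger parallel gripper is mounted at the origin on the work surface. World frame = base frame: x ahead of the robot, y to its left, z up, the work surface at z = 0. Lengths are in m, angles in degrees, forces in N, time in s.
With the tool pointing down it reaches from about 0.4 to 0.825 m from the base axis. Payload 7 kg.
Tool frame: the origin (TCP) lies at the very end of the fingers, on their centre line; the grasp point (between the pads) lies 19 mm behind it (ctrl.grip_depth is the distance from the TCP to the grasp point, in m); z points along the fingers, y is the line along which they close (so a half turn about z gives the same grasp; the last joint's range is limited). The gripper opens to 88 mm and grips with 3 to 60 N. Pads are 19 mm wide; open, the fingers measure 130 mm over their backs; the gripper's body (78 mm by 193 mm) begins 47 mm behind the grasp point.
Start: joints at [86.408, 20.546, 0.682, 0, -70.136, -16.507], TCP at [0.232, 0.634, 0.227] pointing down, gripper open.
Joint ranges: [-176.03, 176.03], [-82.01, 121.73], [-58.28, 71.71], [-173.87, 95.51], [-174.79, -0.11], [-173.66, 173.66]. Speed limits (degrees/s): [136.94, 136.94, 172.46, 180, 180, 180].

INTERFACE

Orientations are given as [roll, pitch, yaw] about the fixed x, y, z axes, in that order (R = Rz(yaw) Ry(pitch) Rx(roll)).
In Python, from plant import get_obs, eyes, ctrl, spotter gives the robot as it stands.
- The arm moves only by the shell command python3 -m crank 'ROWS'. ROWS is JSON, one flat list of numbers, 7 for each row, row after row: the turn, a rotation vector about the tool's x, y, z in rad, then the shift along the tool's x, y, z in mm, then the opening, from 0 (shut) to 1 (fully open). A call has 1 to 5 rows; each row shifts and turns the commanded pose from where the row before left it, along the tool's axes as they then stand; what a row does not reach is not made up. A row lasts 1/8 s, in which the tool goes at most 62.5 mm and 10.7 degrees, less where a joint would pass 70% of its speed; a pose out of reach is approached as far as the arm can. A call is refused whole if a number of a shift passes 62.5 or a number of a turn 0.188, either way. A call with a gripper value outside its range is refused whole. The fingers move at their own pace and stop on an object; the grip force is fixed at half the most. Time passes only in rows, so rows that do not move let the fingers close. It gives the time, the measured TCP pose, the force, the opening and the grip force at its end, in the units of the state.
- get_obs(): the state, without advancing time (a new reading comes with each control period).
- eyes.snapshot(name): name is "scene" or "side" or "wrist"; returns the picture (420x560x3 uint8, blue, green, red); there is no depth.
- eyes.camera_model(name): a dict with "fx", "fy", "cx", "cy" (pixels), "extrinsics" (4x4, takes a point from camera to world coordinates). Camera axes: x right, y down, z forward; pixel columns grow to the right and rows downward; lengths in m; the calibration is good to about 2 mm. A picture is of the moment at which its call begins: read the wrist's pose just before it. camera_model takes no time and is no camera call; for the wrist camera it gives the pose at the moment of the call.
- ctrl.close_job(): hands the job in; it is judged then, once.
Trained networks look in the newest picture that a camera, given by its name, has taken for a name from the list of things; names that differ only in an ending like _2 or _b are one class to them, and where a whole thing is asked for, a point or a joint stands for the part that bears it (a point fixed in the world has none). Each returns a list of dicts, best first, with "p" (0 to 1); they miss things now and then, are a little off and sometimes report something else, mostly with a low value. They report only what shows in the picture. A call takes as long as a camera call.
- spotter.outline_of(camera, target): "region" (420x560 bool, what is visible of it) and "rect" ([left, top, width, height] in pixels, round what is visible of it).
- spotter.place_of(camera, target): "location" ([column, row] in pixels: a listed point, or the origin of a listed thing).
The state is a dict: "clock": time; "joint_pos": joint angles; "qvel": joint speeds; "tau": joint torques, N m; "tool_pos": TCP position; "orientation": TCP orientation; "force": force on the tool from outside, world axes, zero at the start; "moment": the same for the moment, N m; "opening": finger opening in m; "gripper_force": force on a finger pad.
Only numpy, scipy, OpenCV 4.12 (cv2) and the standard library are available. Lean on these libraries where they do the work, as an engineer would, in place of code of your own. Each camera call takes 0.05 s, during which the arm holds its last target. There are 200 camera calls.

TASK

Of the two ratchet clamps on the turntable, open the one whose plate has the bent rod standing welded on it: with a fingertip press down the release lever on its sliding jaw and, keeping it pressed, push the jaw back along the toothed bar all the way to the end stop, then let the release spring up and come clear. Lift nothing: the finished piece stays lying in its nest, the clamp with the bare plate stays shut, and the things lying about stay where they are.

Things in the scene. Friction and masses are not known exactly. Their poses are not given: they have to be found in the camera images.
- welded_base: grey base plate of the clamp that holds the finished piece (the plate with the bent rod standing on it), 350 x 140 x 12 mm, bolted to the turntable (top 12 mm above the table). Origin: centre of its underside; heights named for the clamp count from here. Its x axis runs along the toothed bar from the nest (-x) to the end stop (block at x 162 to 175 mm, 44 mm high); z up. Stands left or right, turned up to 20 degrees.
- welded_jaw (a joint): position of the sliding jaw along the bar, m: 0 = closed on the plate, 0.090 = fully back at the end stop. Dark steel carriage astride the 20 mm bar, 96 mm long; its 72 mm wide jaw face is at base x = -24 mm + this. With the release up the ratchet bars it from going back more than 1 mm (it clicks freely towards the plate); with the release held down it slides with about 3 N of drag.
- welded_release (a joint): angle of the release lever, rad: 0 = up, pawl locked in the teeth; 0.26 = fully down. The pawl is clear of the teeth above about 0.10. Let go, it springs up and locks the jaw where it is. It turns on a pin across the bar, 54 mm behind the jaw face, 36.5 mm high.
- welded_pad (a point): centre of the top of the release lever's ribbed thumb pad, on the sliding jaw between jaw face and push plate: 34 mm wide across the bar, 36 mm along it. Up, it slopes, its end nearest the plate highest (56 mm); this point is then 52 mm high, 31 mm behind the jaw face. Fully down it is level, top 45.5 mm high. About 4 N at its free end press it fully down.
- welded_push (a point): centre of the face of the sliding jaw's upright push plate, just behind the pad, facing the plate (base -x): 40 mm wide, 50 to 70 mm high (this point 60), 47 mm behind the jaw face, rigid with the jaw. A fingertip that holds the pad down bears on this face to push the jaw back; the space over the pad is open above and to both sides.
- welded_plate: pointed steel plate, 120 x 80 x 4 mm, lying flat in the nest with its nose in the V and its straight heel at the jaw, with a bent round rod of 10 mm diameter welded upright on it, 75 mm high, cranked over towards the nose. It rests loose once the jaw is back. Origin: centre of the underside of its 80 x 80 mm square part, 40 mm from the heel; z up.
- bare_base: grey base plate of the clamp that holds the bare plate (identical in build), 350 x 140 x 12 mm, bolted to the turntable (top 12 mm above the table). Origin: centre of its underside; heights named for the clamp count from here. Its x axis runs along the toothed bar from the nest (-x) to the end stop (block at x 162 to 175 mm, 44 mm high); z up. Stands left or right, turned up to 20 degrees.
- bare_push (a point): the same point on the sliding jaw of the clamp with the bare plate (centre of the face of its push plate)
- bare_plate: pointed steel plate, 120 x 80 x 4 mm, lying flat in the nest with its nose in the V and its straight heel at the jaw, nothing welded on it. Origin: centre of the underside of its 80 x 80 mm square part, 40 mm from the heel; z up.
- hex_key: black L-shaped hex key, 84 x 26 mm, 6 mm thick, lying loose on the base plate of the clamp with the finished piece, beside the bar. Origin: underside. A bystander.
- loose_rod: bent steel rod, 10 mm thick, about 105 mm long, lying loose on the base plate of the clamp with the bare plate, beside the bar. Origin: underside. A bystander.
- plate_stack: stack of four bare plates, 16 mm high, towards the far edge of the turntable. Origin: underside. A bystander.
- rod_tray: blue steel tray, 90 x 160 x 45 mm, with bent rods in it, towards the far edge. Origin: underside. A bystander.
- spray_can: white spray can, 60 mm across, 170 mm high, towards the far edge on the right. Origin: underside. A bystander.
- hammer: hammer, 240 mm long, lying to the right of the clamps. Origin: underside. A bystander.
- wire_brush: wire brush, 230 mm long, 45 mm high, wooden back with steel bristles, lying to the left of the clamps. Origin: underside. A bystander.

How it is judged:
By the outcome, as a careful person would: the job done as asked, in the order asked, and still so for the second after the job is handed in, with the robot touching nothing.
It also fails if it takes over 38 s, if anything falls off the work surface, if the arm or the gripper's body presses on something with over 40 N, if the wrist force passes 120 N, or if a joint passes its speed limit or range.

## Working session

There is one attempt and no reset: what is moved stays moved. The work goes in short steps, Python scripts to look and compute and a shell command to move; the robot and the scene stay as the last step left them, time stands still between calls to the robot, and variables do not carry over. Pictures are saved under pics/ and viewed, at most 10 in all, crops included, and the job is handed in when it is done.

```bash
mkdir -p pics; ls; cat > h.py <<'E'
import numpy as np, cv2
from plant import get_obs, eyes, ctrl, spotter
from scipy.spatial.transform import Rotation as R
def ray(cam,uv):
    m=eyes.camera_model(cam);E=np.array(m["extrinsics"])
    d=E[:3,:3]@np.array([(uv[0]-m["cx"])/m["fx"],(uv[1]-m["cy"])/m["fy"],1]);return E[:3,3],d
def atz(cam,uv,z):
    o,d=ray(cam,uv);return o+d*(z-o[2])/d[2]
def proj(cam,P):
    m=eyes.camera_model(cam);E=np.array(m["extrinsics"]);p=(np.atleast_2d(P)-E[:3,3])@E[:3,:3]
    return np.c_[p[:,0]/p[:,2]*m["fx"]+m["cx"],p[:,1]/p[:,2]*m["fy"]+m["cy"]]
def tri(rs):
    A=0;b=0
    for o,d in rs:
        d=d/np.linalg.norm(d);M=np.eye(3)-np.outer(d,d);A=A+M;b=b+M@o
    return np.linalg.solve(A,b)
E
python3 - <<'E'
from h import *
np.set_printoptions(precision=3,suppress=True)
o=get_obs();print({k:np.round(v,3) for k,v in o.items()})
ims=[]
hts={"welded_base":0,"welded_pad":.052,"welded_push":.060,"welded_plate":.012,"bare_base":0,"bare_push":.06,"bare_plate":.012,"hex_key":.012,"loose_rod":.012}
for c in ["scene","side","wrist"]:
    im=eyes.snapshot(c);cv2.imwrite(f"pics/{c}0.png",im)
    print(c,np.array(eyes.camera_model(c)["extrinsics"])[:3,3])
    for n,z in hts.items():
        for r in spotter.place_of(c,n)[:2]:
            print(c,n,round(r["p"],2),np.round(r["location"],1),atz(c,r["location"],z))
E
```

```text
pics
{'clock': np.float64(0.0), 'joint_pos': array([ 86.408,  20.593,   0.633,  -0.02 , -70.134, -16.507]), 'qvel': array([ 0.042, -0.043, -0.045, -0.005, -0.027,  0.02 ]), 'tau': array([  0.001, -58.271,  29.307,   6.998,   0.007,  -0.   ]), 'tool_pos': array([0.232, 0.633, 0.226]), 'orientation': array([179.905,  -0.009, -20.106]), 'force': array([0.258, 0.591, 0.203]), 'moment': array([-0.041, -0.059,  0.039]), 'gripper_force': np.float64(0.0), 'opening': np.float64(0.087)}
scene [ 0.968 -0.482  1.088]
scene welded_base 0.74 [207.  244.4] [ 0.452 -0.158  0.   ]
scene welded_pad 0.63 [209.2 230.1] [ 0.453 -0.139  0.052]
scene welded_push 0.7 [212.4 234.4] [ 0.472 -0.146  0.06 ]
scene welded_plate 0.9 [182.2 229.4] [ 0.374 -0.169  0.012]
scene bare_base 0.78 [299.1 173.6] [0.505 0.18  0.   ]
scene bare_push 0.61 [309.3 163.4] [0.532 0.189 0.06 ]
scene bare_plate 0.67 [281.4 159.3] [0.437 0.182 0.012]
scene bare_plate 0.63 [226.2 267.5] [ 0.542 -0.18   0.012]
scene loose_rod 0.62 [332.7 166.3] [0.572 0.254 0.012]
side [0.355 0.826 1.056]
side welded_base 0.58 [345.5 190.6] [ 0.447 -0.164  0.   ]
side welded_base 0.37 [238.5 352.6] [0.572 0.369 0.   ]
side welded_pad 0.59 [343.3 179.8] [ 0.456 -0.153  0.052]
side welded_push 0.58 [335.3 173.4] [ 0.48  -0.162  0.06 ]
side welded_plate 0.72 [257.1 143.4] [ 0.735 -0.264  0.012]
side welded_plate 0.69 [370.4 184.6] [ 0.384 -0.195  0.012]
side bare_base 0.55 [285.6 284.5] [0.522 0.174 0.   ]
side bare_base 0.31 [368.4 182.5] [ 0.391 -0.213  0.   ]
side bare_push 0.96 [275.3 268.1] [0.547 0.176 0.06 ]
side bare_push 0.57 [312.9 175.1] [ 0.536 -0.138  0.06 ]
side bare_plate 0.63 [313.  275.9] [0.464 0.14  0.012]
side bare_plate 0.6 [344.9 178.3] [ 0.457 -0.199  0.012]
side hex_key 0.64 [315.3 175.6] [ 0.538 -0.185  0.012]
side hex_key 0.64 [370.  182.4] [ 0.387 -0.203  0.012]
side loose_rod 0.67 [254.7 299.9] [0.576 0.242 0.012]
wrist [0.302 0.609 0.385]
```

View pics/scene0.png

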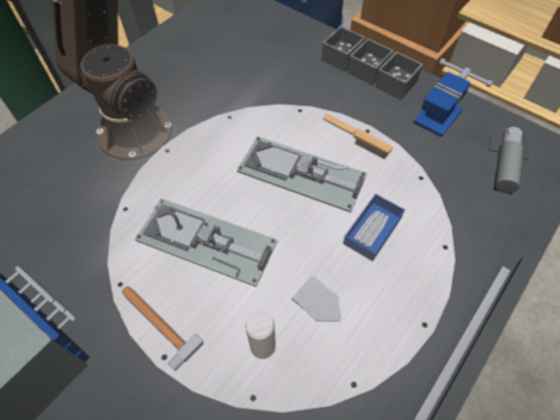

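View pics/side0.png

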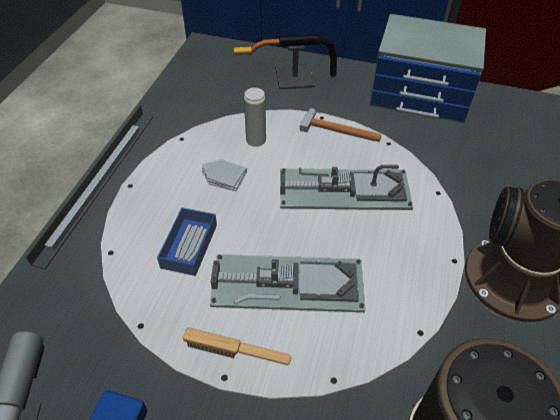

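The welded clamp is the right-hand one: in scene the rod is at about (178,220), and in side at about (380,175). The bar runs roughly along world +x and the hex key lies on the clamp's -y side. Next I bring the wrist camera over it with the fingers shut.

```bash
python3 -m crank '[0,0,0,40,42,0,0, 0,0,0,41,42,0,0, 0,0,0,41,42,0,0, 0,0,0,41,42,0,0, 0,0,0,41,42,0,0]' && python3 -m crank '[0,0,0,41,42,0,0, 0,0,0,41,42,0,0, 0,0,0,41,42,0,0, 0,0,0,20,56,0,0, 0,0,0,20,56,0,0]' && python3 -m crank '[0,0,0,20,56,0,0, 0,0,0,20,56,0,0, 0,0,0,20,56,0,0, 0,0,0,20,56,0,0, 0,0,0,0,0,0,0]' && python3 -m crank '[0,0,-0.15,0,0,0,0, 0,0,-0.15,0,0,0,0, 0,0,-0.15,0,0,0,0, 0,0,-0.13,0,0,0,0, 0,0,0,0,0,0,0]'
python3 - <<'E'
from h import *
np.set_printoptions(precision=3,suppress=True)
o=get_obs();print(o["clock"],o["tool_pos"],o["orientation"],o["opening"])
im=eyes.snapshot("wrist");cv2.imwrite("pics/w1.png",im)
for n,z in {"welded_base":0,"welded_pad":.052,"welded_push":.060,"welded_plate":.012,"hex_key":.012}.items():
    for r in spotter.place_of("wrist",n)[:2]:
        print(n,round(r["p"],2),np.round(r["location"],1),atz("wrist",r["location"],z))
E
```

```text
clock: 2.12
tool_pos: [0.3519, 0.3648, 0.2269]
orientation: [-180.0, -0.0, -20.1]
force: [2.0, -0.2, 1.0]
opening: 0.043
gripper_force: 0.0
clock: 2.75
tool_pos: [0.4226, 0.0852, 0.2268]
orientation: [-180.0, -0.0, -20.1]
force: [0.9, -1.5, 0.5]
opening: 0.0008
gripper_force: 0.0
clock: 3.38
tool_pos: [0.42, -0.1544, 0.2265]
orientation: [180.0, 0.0, -20.5]
force: [-0.5, 0.4, -0.7]
opening: -0.0001
gripper_force: 0.0
clock: 4.0
tool_pos: [0.421, -0.1501, 0.2267]
orientation: [-180.0, -0.0, 13.1]
force: [-0.2, 0.5, 0.1]
opening: 0.0002
gripper_force: 0.0
4.0 [ 0.421 -0.15   0.227] [-179.999   -0.029   13.135] 0.00016246800231409036
welded_pad 0.79 [285.4 155.6] [ 0.456 -0.152  0.052]
welded_push 0.55 [286.7 141.2] [ 0.47  -0.149  0.06 ]
welded_plate 0.62 [289.8 223.2] [ 0.379 -0.177  0.012]
hex_key 0.77 [341.3  67.1] [ 0.549 -0.188  0.012]
```

View pics/w1.png

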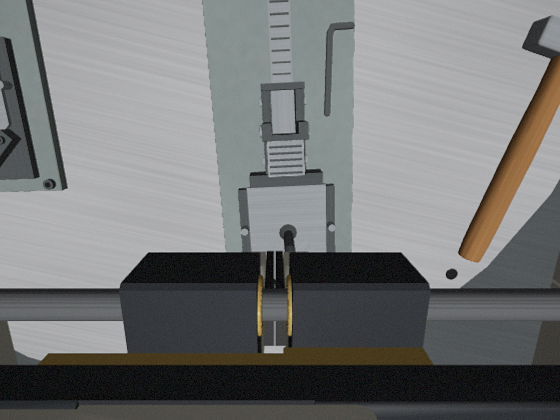

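The wrist picture shows the bar running up the image. The pad ribs are at about (286,158), the push plate at (285,130) and the jaw face at row 182. The hex key is to the right at (335,70). Next I get the yaw from the base edges.

```bash
python3 - <<'E'
from h import *
np.set_printoptions(precision=4,suppress=True)
im=cv2.imread("pics/w1.png");g=cv2.cvtColor(cv2.GaussianBlur(im,(3,3),0),cv2.COLOR_BGR2GRAY).astype(float)
def edge(z,lo,hi,rows):
    P=[]
    for r in rows:
        a,b=lo(r),hi(r);d=abs(np.gradient(g[r]))[a:b];P.append(atz("wrist",(a+np.argmax(d),r),z)[:2])
    P=np.array(P,np.float32);vx,vy,x,y=cv2.fitLine(P,cv2.DIST_HUBER,0,.01,.01).ravel();s=np.sign(vx)
    print(np.degrees(np.arctan2(vy*s,vx*s)),"y at x=.46:",y+vy/vx*(.46-x))
edge(.012,lambda r:int(204+22*r/250)-8,lambda r:int(204+22*r/250)+9,range(5,235,5))
edge(.012,lambda r:342,lambda r:362,range(5,235,5))
for n,uv,z in [("padTop-L",(265,141),.049),("padEnd L",(266,176),.056),("padEnd R",(305,175),.056),("heel L",(240,187),.016),("heel R",(332,184),.016),("push top L",(262,122),.07),("push top R",(308,122),.07),("push bot L",(262,139),.07),("push bot R",(308,137),.07)]:
    print(n,atz("wrist",uv,z))
im2=eyes.snapshot("side");eyes.snapshot("scene")
for n in ["welded_pad","welded_push"]:
    rs=[]
    for c in ["scene","side","wrist"]:
        try: rs.append(ray(c,spotter.place_of(c,n)[0]["location"]))
        except IndexError: print("none",c)
    print(n,tri(rs), "no wrist",tri(rs[:2]))
cv2.imwrite("pics/c1.png",np.hstack([cv2.resize(im[60:260,190:390],(600,600),interpolation=2)]))
E
```

```text
15.965047 y at x=.46: -0.07502485
15.856234 y at x=.46: -0.225205
padTop-L [ 0.4645 -0.1299  0.049 ]
padEnd L [ 0.4333 -0.1381  0.056 ]
padEnd R [ 0.4427 -0.174   0.056 ]
heel L [ 0.408  -0.1141  0.016 ]
heel R [ 0.4336 -0.2098  0.016 ]
push top L [ 0.4817 -0.1239  0.07  ]
push top R [ 0.4908 -0.1631  0.07  ]
push bot L [ 0.4674 -0.1271  0.07  ]
push bot R [ 0.4784 -0.1663  0.07  ]
welded_pad [ 0.5395 -0.2194 -0.0957] no wrist [ 0.5906 -0.2684 -0.1239]
welded_push [ 0.4746 -0.1483  0.0718] no wrist [ 0.4769 -0.1481  0.0723]
```

View pics/c1.png

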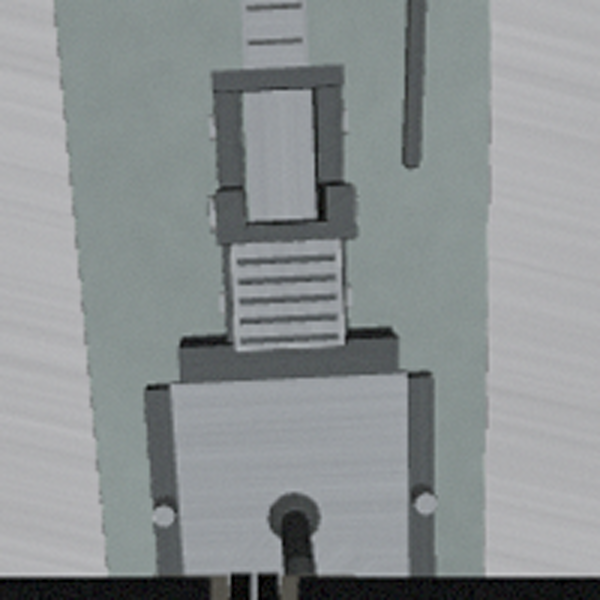

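```bash
python3 - <<'E'
from h import *
np.set_printoptions(precision=4,suppress=True)
print(np.array(eyes.camera_model("wrist")["extrinsics"]))
z0=.012;u=np.array([np.cos(np.radians(15.9)),np.sin(np.radians(15.9))]);v=np.array([-u[1],u[0]])
def pt(n,c,h):
    p=atz("wrist",(190+c[0]/3,60+c[1]/3),z0+h);print(n,p,"along %.4f across %.4f"%(p[:2]@u,p[:2]@v));
pt("pushL",(217,242),.07);pt("pushR",(356,238),.07)
pt("padL",(236,350),.056);pt("padR",(345,345),.056)
pt("heelL",(172,383),.016);pt("heelR",(407,374),.016)
pt("postL",(163,516),.016);pt("postR",(426,503),.016)
pt("baseL",(80,300),.012);pt("baseR",(488,300),.012)
pt("rearL",(212,73),.044);pt("rearR",(344,66),.044)
E
```

```text
[[ 0.2273 -0.9351 -0.2718  0.4936]
 [-0.9738 -0.2184 -0.0631 -0.1324]
 [-0.0004  0.279  -0.9603  0.3846]
 [ 0.      0.      0.      1.    ]]
pushL [ 0.4671 -0.128   0.082 ] along 0.4141 across -0.2511
pushR [ 0.4771 -0.1662  0.082 ] along 0.4134 across -0.2906
padL [ 0.4354 -0.1405  0.068 ] along 0.3803 across -0.2545
padR [ 0.4445 -0.1727  0.068 ] along 0.3802 across -0.2878
heelL [ 0.4117 -0.1225  0.028 ] along 0.3624 across -0.2306
heelR [ 0.4334 -0.2012  0.028 ] along 0.3617 across -0.3123
postL [ 0.363  -0.1294  0.028 ] along 0.3136 across -0.2239
postR [ 0.3894 -0.2205  0.028 ] along 0.3140 across -0.3188
baseL [ 0.4321 -0.0855  0.024 ] along 0.3922 across -0.2006
baseR [ 0.464  -0.2222  0.024 ] along 0.3854 across -0.3408
rearL [ 0.5124 -0.1155  0.056 ] along 0.4612 across -0.2514
rearR [ 0.5232 -0.153   0.056 ] along 0.4612 across -0.2905
```

The base width (140.2), push plate width (39.5) and pad end position all match the specs with the base underside at z = 12 mm, the turntable being 12 mm thick. I move over the pad and come down to just above the push plate.

```bash
python3 -m crank '[0,0,-0.048,0,0,0,0, 0,0,0,36,11,0,0, 0,0,0,0,0,45,0, 0,0,0,0,0,45,0, 0,0,0,0,0,40,0]' && python3 -m crank '[0,0,0,0,0,0,0, 0,0,0,0,0,0,0]'
python3 - <<'E'
from h import *
np.set_printoptions(precision=4,suppress=True)
o=get_obs();t=o["tool_pos"];u=np.array([np.cos(np.radians(15.9)),np.sin(np.radians(15.9))]);v=np.array([-u[1],u[0]])
print(o["clock"],t,o["orientation"],o["force"],t[:2]@u,t[:2]@v)
for c in ["side","wrist"]:
    im=eyes.snapshot(c)
    if c=="side":
        im=cv2.resize(im[100:240,250:450],(800,560),interpolation=2)
    cv2.imwrite(f"pics/{c}2.png",im)
E
```

```text
clock: 5.32
tool_pos: [0.4582, -0.1516, 0.0951]
orientation: [-180.0, 0.0, 15.9]
force: [1.1, -0.7, 0.2]
opening: 0.0008
gripper_force: 0.0
clock: 5.58
tool_pos: [0.4595, -0.1517, 0.0979]
orientation: [180.0, -0.1, 15.9]
force: [0.1, 0.1, 1.1]
opening: 0.0006
gripper_force: 0.0
5.575 [ 0.4595 -0.1517  0.0979] [179.9567  -0.0662  15.9068] [0.0851 0.1264 1.1376] 0.40035293899150237 -0.27175069392126905
```

View pics/side2.png

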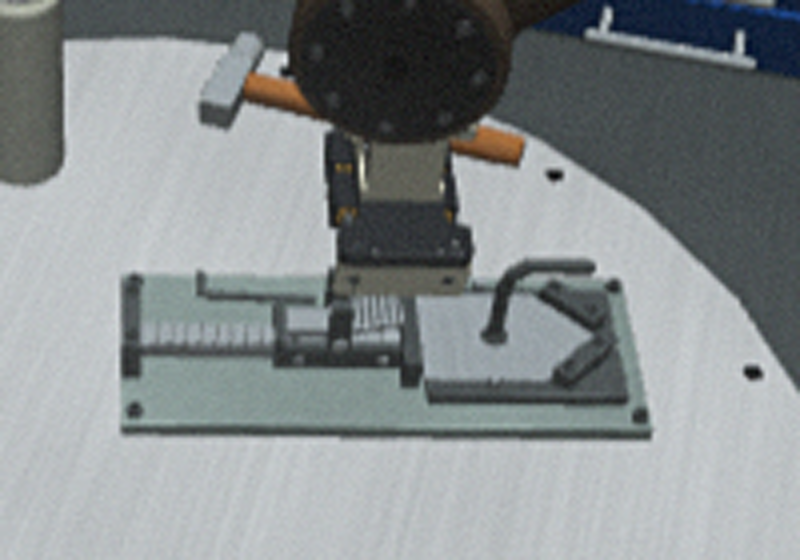

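View pics/wrist2.png

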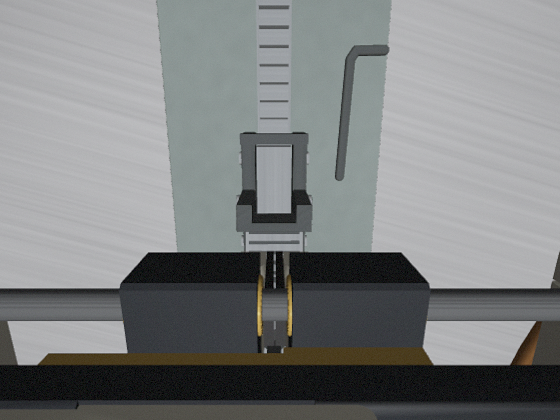

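The side crop shows the gripper above the pad at crop (385,300), with the carriage, rod and hex key undisturbed. The wrist view shows the push plate's front edge at row 231, centred on column 274. I check where the TCP projects against that.

```bash
python3 - <<'E'
from h import *
np.set_printoptions(precision=4,suppress=True)
t=get_obs()["tool_pos"];P=np.array([t,t+[0,0,.03],t+[0,0,.066]])
print("side crop",(proj("side",P)-[250,100])*4);print("wrist",proj("wrist",P))
u=np.array([np.cos(np.radians(15.9)),np.sin(np.radians(15.9))]);v=np.array([-u[1],u[0]])
for c in [(237,231),(312,231)]:
    p=atz("wrist",c,.082);print(p[:2]@u,p[:2]@v)
E
```

```text
side crop [[373.616  269.385 ]
 [378.3319 235.9839]
 [384.2062 194.3785]]
wrist [[277.336  268.4222]
 [277.9886 299.8577]
 [279.2261 359.464 ]]
0.41460126829132987 -0.2505008488512908
0.41460848218233404 -0.2902129789611609
```

```bash
python3 -m crank '[0,0,0,0,-1,15,0, 0,0,0,0,0,13,0, 0,0,0,0,0,0,0, 0,0,0,0,0,0,0]' && python3 -m crank '[0,0,0,0,0,4,0, 0,0,0,0,0,0,0, 0,0,0,0,0,0,0]' && python3 -m crank '[0,0,0,0,0,3,0, 0,0,0,0,0,0,0, 0,0,0,0,0,0,0]'&& python3 -m crank '[0,0,0,0,0,2,0, 0,0,0,0,0,0,0, 0,0,0,0,0,0,0]'
```

```text
clock: 6.18
tool_pos: [0.4586, -0.1506, 0.0691]
orientation: [180.0, -0.0, 15.9]
force: [0.7, 0.5, 0.6]
opening: 0.0001
gripper_force: 0.0
clock: 6.55
tool_pos: [0.4586, -0.1506, 0.0649]
orientation: [180.0, -0.0, 15.9]
force: [-0.2, -0.7, 3.1]
opening: 0.0005
gripper_force: 1.3
clock: 6.92
tool_pos: [0.4579, -0.1507, 0.0615]
orientation: [-180.0, 0.0, 15.9]
force: [-2.5, -1.9, 4.3]
opening: 0.0007
gripper_force: 2.1
clock: 7.3
tool_pos: [0.458, -0.1507, 0.0596]
orientation: [180.0, 0.0, 15.9]
force: [-2.5, -1.4, 4.9]
opening: 0.0009
gripper_force: 2.5
```

```bash
python3 -m crank '[0,0,0,0,0,1.5,0, 0,0,0,2,0,0,0, 0,0,0,2,0,0,0, 0,0,0,0,0,0,0, 0,0,0,0,0,0,0]' && python3 -m crank '[0,0,0,2,0,0,0, 0,0,0,2,0,0,0, 0,0,0,0,0,0,0, 0,0,0,0,0,0,0]'
```

```text
clock: 7.92
tool_pos: [0.4623, -0.1495, 0.0583]
orientation: [180.0, -0.0, 15.9]
force: [-1.8, -0.9, 5.0]
opening: 0.0002
gripper_force: 2.7
clock: 8.43
tool_pos: [0.4661, -0.1484, 0.0583]
orientation: [180.0, -0.0, 15.9]
force: [-2.1, -1.7, 4.4]
opening: 0.0006
gripper_force: 2.7
```

```bash
python3 -m crank '[0,0,0,4,0,0,0, 0,0,0,5,0,0,0, 0,0,0,5,0,0,0, 0,0,0,4,0,0,0, 0,0,0,0,0,0,0]'
python3 - <<'E'
from h import *
im=eyes.snapshot("wrist");cv2.imwrite("pics/w3.png",im)
E
```

```text
clock: 9.05
tool_pos: [0.4838, -0.1434, 0.0583]
orientation: [180.0, -0.0, 15.9]
force: [-0.7, 0.2, 5.0]
opening: 0.0005
gripper_force: 2.5
```

View pics/w3.png

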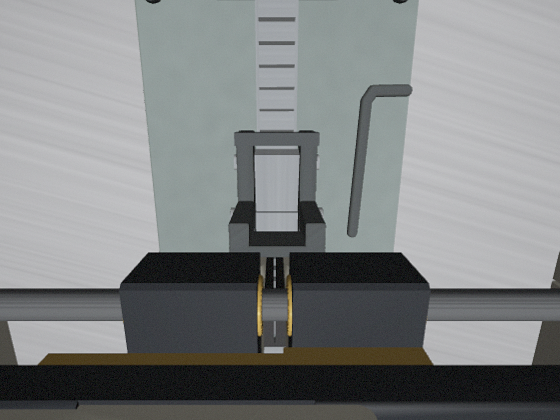

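The jaw is following the tool: the carriage is at rows 130-255 and the push plate is against the finger. The hex key lies clear of it. I carry on pushing.

```bash
python3 -m crank '[0,0,0,5,0,0,0, 0,0,0,6,0,0,0, 0,0,0,6,0,0,0, 0,0,0,6,0,0,0, 0,0,0,6,0,0,0]' && python3 -m crank '[0,0,0,6,0,0,0, 0,0,0,6,0,0,0, 0,0,0,6,0,0,0, 0,0,0,6,0,0,0, 0,0,0,5,0,0,0]' && python3 -m crank '[0,0,0,3,0,0,0, 0,0,0,2,0,0,0, 0,0,0,0,0,0,0, 0,0,0,0,0,0,0]'
```

```text
clock: 9.72
tool_pos: [0.511, -0.1356, 0.0582]
orientation: [180.0, 0.0, 15.9]
force: [-0.7, -2.1, 5.4]
opening: 0.0003
gripper_force: 2.9
clock: 10.35
tool_pos: [0.539, -0.1276, 0.0582]
orientation: [180.0, 0.0, 15.9]
force: [-2.4, -1.4, 5.8]
opening: 0.0007
gripper_force: 2.9
clock: 10.85
tool_pos: [0.5434, -0.1263, 0.0582]
orientation: [-180.0, 0.0, 15.9]
force: [-2.8, -1.4, 6.2]
opening: 0.0005
gripper_force: 3.0
```

```bash
python3 -m crank '[0,0,0,2,0,0,0, 0,0,0,2,0,0,0, 0,0,0,1,0,0,0, 0,0,0,0,0,0,0, 0,0,0,0,0,0,0]' && python3 -m crank '[0,0,0,1,0,0,0, 0,0,0,0,0,0,0, 0,0,0,0,0,0,0]' && python3 -m crank '[0,0,0,1,0,0,0, 0,0,0,0,0,0,0, 0,0,0,0,0,0,0]'
```

```text
clock: 11.48
tool_pos: [0.5473, -0.1251, 0.0581]
orientation: [-180.0, 0.1, 15.9]
force: [-5.6, -0.5, 8.3]
opening: 0.0
gripper_force: 4.0
clock: 11.85
tool_pos: [0.5479, -0.125, 0.058]
orientation: [-180.0, 0.2, 15.9]
force: [-5.9, -2.5, 8.8]
opening: 0.0005
gripper_force: 4.5
clock: 12.22
tool_pos: [0.5479, -0.1249, 0.0579]
orientation: [-180.0, 0.3, 15.9]
force: [-8.7, -1.9, 10.0]
opening: 0.0006
gripper_force: 6.0
```

```bash
python3 -m crank '[0,0,0,1,0,0,0, 0,0,0,0,0,0,0, 0,0,0,0,0,0,0]' && python3 -m crank '[0,0,0,0,0,-3,0, 0,0,0,0,0,-4,0, 0,0,0,0,0,-4,0, 0,0,0,0,0,-4,0, 0,0,0,0,0,0,0]' && python3 -m crank '[0,0,0,-3,0,0,0, 0,0,0,0,0,-20,0, 0,0,0,0,0,-50,0, 0,0,0,0,0,-50,0, 0,0,0,0,0,0,0]' && python3 -m crank '[0,0,0,-60,0,0,0, 0,0,0,-50,0,0,0, 0,0,0,0,0,0,0, 0,0,0,0,0,0,0]'
python3 - <<'E'
from h import *
np.set_printoptions(precision=4,suppress=True)
im=eyes.snapshot("wrist");cv2.imwrite("pics/w4.png",im)
s=eyes.snapshot("side");cv2.imwrite("pics/s4.png",cv2.resize(s[100:340,180:450],(800,600*800//675*1 if 0 else 600),interpolation=2))
E
```

```text
clock: 12.6
tool_pos: [0.5479, -0.1249, 0.0579]
orientation: [-179.9, 0.4, 15.8]
force: [-11.8, -2.3, 13.4]
opening: 0.0004
gripper_force: 7.8
clock: 13.22
tool_pos: [0.5478, -0.1242, 0.0714]
orientation: [-179.9, 0.4, 15.8]
force: [-7.1, -1.3, 1.3]
opening: 0.0006
gripper_force: 3.7
clock: 13.85
tool_pos: [0.5518, -0.1247, 0.1977]
orientation: [179.9, -0.5, 15.9]
force: [0.6, 0.5, 0.0]
opening: 0.0006
gripper_force: 0.0
clock: 14.35
tool_pos: [0.4435, -0.1549, 0.1932]
orientation: [180.0, -0.1, 15.9]
force: [0.6, -0.5, 0.1]
opening: 0.0002
gripper_force: 0.0
```

View pics/w4.png

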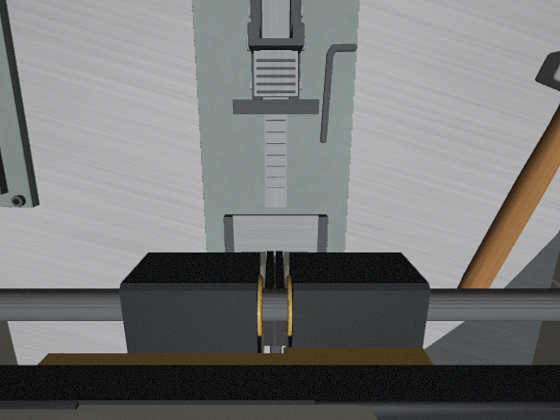

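View pics/s4.png

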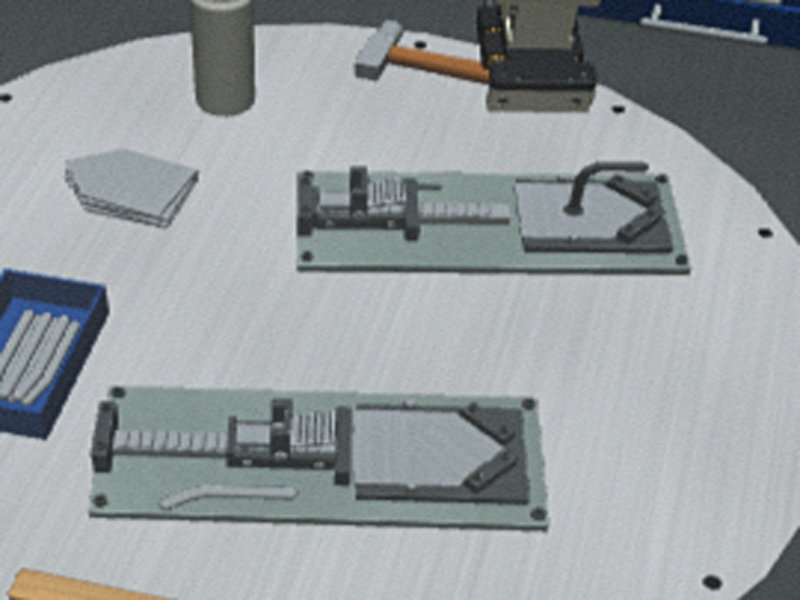

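The side picture shows the carriage hard against the end stop at (310,205), with the release sprung up at (385,190). The welded plate is still in its nest and the bare clamp is shut. The wrist picture shows the hex key still lying in its place, so I hand in.

```bash
python3 -c "
from plant import ctrl
print(ctrl.close_job())"
```

```text
the job is handed in; nothing more can be done
None
```

The clamp holding the plate with the welded rod is open: its jaw is back against the end stop, the release has sprung up, the arm is clear, and the pictures show nothing else moved; the job is handed in.

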